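# Cock the desoldering pump against the angle plate

### The arm

A 6-joint arm with a two-finger parallel gripper is mounted at the origin on the work surface. World frame = base frame: x ahead of the robot, y to its left, z up, the work surface at z = 0. Lengths are in mm, angles in rad, forces in N, time in s.
With the tool pointing down it reaches from about 350 to 875 mm from the base axis. Payload 4.2 kg.
Tool frame: the origin (TCP) lies midway between the tips of the shut fingers; the grasp point (between the pads) lies 19 mm behind it; z points along the fingers, y is the line along which they close (so a half turn about z gives the same grasp; the last joint's range is limited). The gripper opens to 85 mm and grips with 20 to 120 N. Pads are 22 mm wide; open, the fingers measure 114 mm over their backs; the gripper's body (76 mm by 85 mm) begins 54 mm behind the grasp point. The pads swing forward as they close: fully open they stand 13 mm farther back than shut.
Start: joints at [-0.864, 0.385, 0.008, 0, -1.194, -0.259], TCP at [270.626, -563.348, 231.312] pointing down, gripper open.
Joint ranges: [-3.14, 3.14], [-1.21, 2.06], [-1.07, 1.41], [-3.16, 2.05], [-2.99, -0.16], [-3.1, 3.1]. Speed limits (rad/s): [2.79, 2.79, 3.14, 3.14, 3.14, 3.14].

### API

Orientations are given as a unit quaternion [x, y, z, w].
In Python, from bench import read_state, get_image, job_done gives the robot as it stands.
- The arm moves only by the shell command python3 -m jog 'ROWS'. ROWS is JSON, a list of rows, each a list of 3 entries, a list of its own where there are three numbers: the shift along the world's x, y, z scaled (see below), then the turn, a rotation vector about the world's x, y, z scaled (see below), then the gripper's target within -1 to 1 (shut at 1, half-way at 0, fully open at -1). In form: [[[x, y, z], [wx, wy, wz], claw], ...]. A call has 1 to 20 rows; each row is the pose to reach, as a shift and turn from the pose commanded when the call began; what a row does not reach only later rows make up. The controller multiplies each number of a shift by 10 cm and each number of a turn by 120 degrees. A row lasts 1/10 s, in which the tool goes at most 50 mm and 8.59 degrees, less where a joint would pass 70% of its speed; a pose out of reach is approached as far as the arm can. A call with a number of a shift or a turn outside -1 to 1 is refused whole. A call with a gripper value outside its range is refused whole. The fingers move at their own pace and stop on an object; the grip force is fixed at half the most. Time passes only in rows, so rows that repeat a pose let the fingers close. It gives the time, the measured TCP pose, the force, the opening and the grip force at its end, in the units of the state.
- read_state(): the state, without advancing time (a new reading comes with each control period).
- get_image(name): name is "side" or "top" or "wrist"; returns a dict with "frame" (420x560x3 uint8, red, green, blue), "range_z" (420x560 float32, mm along the optical axis (not along the pixel's ray), 0 where there is no reading), "fx", "fy", "cx", "cy" (pixels), "R" (3x3) and "t" (3): a world point X has camera coordinates R X + t. Camera axes: x right, y down, z forward; pixel columns grow to the right and rows downward; lengths in mm; the calibration is good to about 2 mm. A picture is of the moment at which its call begins.
- job_done(): hands the job in; it is judged then, once.
The state is a dict: "clock": time; "joints": joint angles; "joint_vel": joint speeds; "joint_efforts": joint torques, N m; "position": TCP position; "ee_rot": TCP orientation; "contact_force": force on the tool from outside, world axes, zero at the start; "wrist_torque": the same for the moment, N m; "gripper_width": finger opening in mm; "grasp_force": force on a finger pad.
Only numpy, scipy, OpenCV 4.12 (cv2) and the standard library are available. Lean on these libraries where they do the work, as an engineer would, in place of code of your own. Each camera call takes 0.05 s, during which the arm holds its last target. There are 200 camera calls.

### The job

Of the two desoldering pumps on the electronics bench, one has its plunger standing out and must be made ready for use. Pick that pump up, press the knob on its plunger end squarely against the flat upright face of the steel angle plate until the plunger is fully home, then lay the pump gently down flat on the bench and let go. Leave the other pump, which is already cocked, where it is.

Things in the scene. Friction and masses are not known exactly. Their poses are not given: they have to be found in the camera images.
- pump: Pump to cock, ~0.1 kg, lying. Flat-sided aluminium barrel 110 x 22 x 22 mm, to grip across; white nozzle 30 mm long, and plunger with black knob (diameter 18, 8 thick) at the other end; trigger 3.5 mm proud on top near nozzle. Origin: middle of barrel's underside; x along barrel to the plunger, z up. Axis at z = 11; barrel x = -55 to 55, nozzle tip -85, knob's end 87 (plunger out) or 67 (home).
- plunger (a joint): How far the pump's plunger is pushed in, in m: 0 fully out, 0.020 fully home against a hard stop. It moves stiffly against about 6 N, has no return spring and stays where it is pushed. It starts between 0 and 0.003.
- stop: Steel angle plate fixed to the bench: upright plate 100 mm wide, 60 high, 10 thick, its foot and ribs reaching 70 mm behind. Origin: foot of the middle of the flat front face, at bench level. The face is the plane x = 0 and looks along -x, roughly towards the robot, so a pump is pressed along +x; y runs along the face, z up.
- spare_pump: The other pump, same make, size and frame, already cocked: its knob's end is at x = 67 mm, close to the barrel. Leave it where it lies.
Mind the look-alikes: they are no part of the job. Leave any blue or green look-alike of the pump alone.

How it is judged (in metres and radians):
On the way, in this order (a step that is already met when the one before it is completed fails the run):
1. the pump is picked up clear of the bench (height (world z) of pump above 0.008 m and contact force between the fingers and pump above 1 N), for 0.1 s.
2. held in the gripper and square to the face within 15 degrees, its plunger is pressed home against the angle plate (value of joint plunger above 0.017 m and contact force between pump and stop above 1 N and contact force between the fingers and pump above 1 N and angle between the x axis of pump and the x axis of stop, either way round below 0.262 rad), for 0.04 s.
At the end, for the whole second after the job is handed in: The plunger is home to within 3 mm (joint above 0.017), the pump lies flat (within 10 degrees) and still on the bench, and the other pump is within 30 mm of where it was (value of joint plunger above 0.017 m and height (world z) of pump between -0.01 and 0.025 m and angle between pump's own x axis and vertical between 1.4 and 1.74 rad and linear speed of pump below 0.02 m/s and distance of spare_pump from where it was at the start of the episode below 0.03 m); the robot touches nothing.
It fails at once if the other pump is moved by more than 30 mm (distance of spare_pump from where it was at the start of the episode above 0.03 m).
It fails at once if the pump is let fall from more than about 25 mm (linear speed of pump above 0.7 m/s and contact force between the fingers and pump below 0.05 N).
It also fails if it takes over 42 s, if anything falls off the work surface, if the arm or the gripper's body presses on something with over 40 N, if the wrist force passes 120 N, or if a joint passes its speed limit or range.

## Working session

There is one attempt and no reset: what is moved stays moved. The work goes in short steps, Python scripts to look and compute and a shell command to move; the robot and the scene stay as the last step left them, time stands still between calls to the robot, and variables do not carry over. Pictures are saved under pics/ and viewed, at most 10 in all, crops included, and the job is handed in when it is done.

```bash
mkdir -p pics
cat > h.py <<'E'
import numpy as np, cv2, pickle
from bench import read_state, get_image
def grab(n,f):
    d=get_image(n); pickle.dump(d,open(f'pics/{f}.pkl','wb'))
    cv2.imwrite(f'pics/{f}.png',d['frame'][:,:,::-1]); return d
def load(f): return pickle.load(open(f'pics/{f}.pkl','rb'))
def world(d,u,v,z=None):
    R=np.array(d['R']);t=np.array(d['t'])
    ray=np.array([(u-d['cx'])/d['fx'],(v-d['cy'])/d['fy'],1.])
    if z is None:
        return R.T@(ray*d['range_z'][int(v),int(u)]-t)
    c=-R.T@t; r=R.T@ray
    return c+r*(z-c[2])/r[2]
def cloud(d):
    v,u=np.mgrid[0:420,0:560]; Z=d['range_z']
    P=np.stack([(u-d['cx'])/d['fx']*Z,(v-d['cy'])/d['fy']*Z,Z],-1)
    return (P-np.array(d['t']))@np.array(d['R'])
E
python3 - <<'E'
from h import *
a=grab('top','t0');b=grab('side','s0')
for d in(a,b): print(d['fx'],-np.array(d['R']).T@d['t'])
cv2.imwrite('pics/both.png',cv2.resize(np.hstack([a['frame'],b['frame']])[:,:,::-1],(800,300)))
print(read_state())
E
```

```text
423.0245363653608 [ 404.81242438 -125.55631049 1244.42535961]
431.4805441959124 [-173.70499837 -807.626269    856.2049819 ]
{'clock': 0.1, 'joints': array([-8.64386330e-01,  3.85471081e-01,  6.75839960e-03, -4.21513947e-04,
       -1.19399900e+00, -2.58636593e-01]), 'joint_vel': array([-0.00078316, -0.00254151,  0.00380171,  0.00215398,  0.00011465,
        0.00072434]), 'joint_efforts': array([-9.85450642e-04, -3.93319416e+01,  1.88930082e+01,  4.19799060e+00,
       -2.57783577e-03,  4.77702315e-06]), 'position': array([ 270.40614544, -562.89708144,  230.33655125]), 'ee_rot': array([-2.21945086e-01,  9.75058677e-01,  9.39234331e-04, -2.70845316e-04]), 'contact_force': array([-0.30879312,  0.03610635,  0.12732279]), 'wrist_torque': array([-0.05556011,  0.02243916,  0.00997677]), 'grasp_force': 0.0, 'gripper_width': 85.20834903673509}
```

View pics/t0.png

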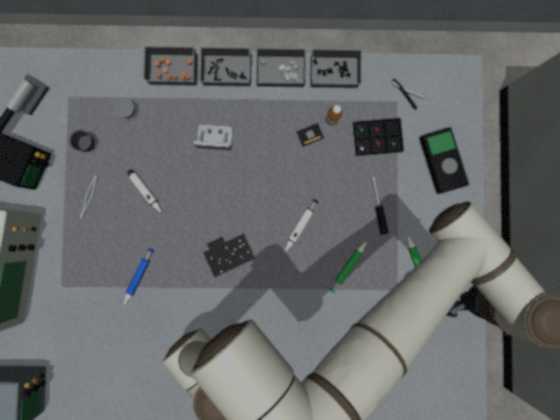

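View pics/s0.png

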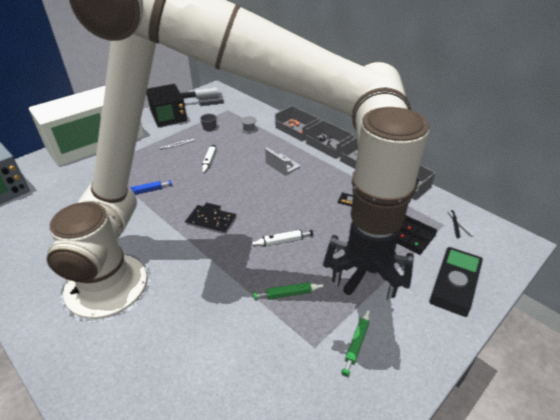

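The top picture shows these candidates: white (302,225), white (144,190), blue (138,275), green (349,267) and green (415,250). The angle plate is at (213,137). Of the two white pumps, (302,225) looks longer, with its plunger out at the (316,203) end. I'll check it in a close crop and measure.

Run:
```python
from h import *
d=load('t0');I=d['frame'][:,:,::-1]
c=[cv2.resize(I[y-40:y+40,x-40:x+40],(400,400),interpolation=cv2.INTER_CUBIC) for x,y in((302,225),(144,190))]
c+= [cv2.resize(I[97:177,173:253],(400,400),interpolation=cv2.INTER_CUBIC)]
cv2.imwrite('pics/crop.png',cv2.resize(np.hstack(c),(798,266)))
P=cloud(d)
for n,(x0,x1,y0,y1) in dict(pump=(280,325,195,255),spare=(122,167,165,218),stop=(185,245,115,160)).items():
    Q=P[y0:y1,x0:x1].reshape(-1,3); Q=Q[(Q[:,2]>8)&(Q[:,2]<100)]
    m=Q[:,:2].astype(np.float32)
    print(n,len(Q),Q.mean(0),np.percentile(Q[:,2],[50,95,99]),cv2.minAreaRect(m),cv2.fitLine(m,cv2.DIST_HUBER,0,.01,.01).ravel())
    if n=='stop':
        T=Q[Q[:,2]>50]; print('top',len(T),cv2.minAreaRect(T[:,:2].astype(np.float32)),cv2.boxPoints(cv2.minAreaRect(T[:,:2].astype(np.float32))))
    if n=='pump': print(cv2.boxPoints(cv2.minAreaRect(m)))
for u,v in((316,203),(289,248),(128,172),(160,211)): print(world(d,u,v,11))
```

```text
pump 379 [ 424.19392209 -204.5883991    20.35006131] [20.8994623  25.90210854 27.46037194] ((427.00616455078125, -210.4532928466797), (175.6031036376953, 115.57888793945312), 6.0421905517578125) [   0.8625165   -0.5060289  424.78192   -204.56575  ]
[[ 333.60944 -162.22696]
 [ 345.77533 -277.16376]
 [ 520.4029  -258.67963]
 [ 508.237   -143.74283]]
spare 387 [522.61477165 252.74997727  20.17499179] [20.93146801 25.91558899 28.30309382] ((510.9239196777344, 255.82562255859375), (154.90542602539062, 73.75386810302734), 17.10902214050293) [  0.7831898   0.6217828 520.1374    250.45299  ]
stop 735 [675.26563155  51.29734404  25.74477513] [13.89880785 61.56196208 62.98713245] ((692.8325805664062, 46.235313415527344), (135.03663635253906, 112.16280364990234), 87.25951385498047) [4.8711064e-01 8.7334025e-01 6.7558020e+02 5.1748074e+01]
top 146 ((650.2186889648438, 52.81684112548828), (98.69358825683594, 10.805791854858398), 86.405517578125) [[641.73267     3.9058533]
 [652.5172      3.2283936]
 [658.7047    101.72783  ]
 [647.92017   102.40529  ]]
[ 489.03046481 -249.26558657   11.        ]
[ 356.87821458 -171.79691426   11.        ]
[572.37451659 301.50239227  11.        ]
[459.51892822 205.11667298  11.        ]
```

View pics/crop.png

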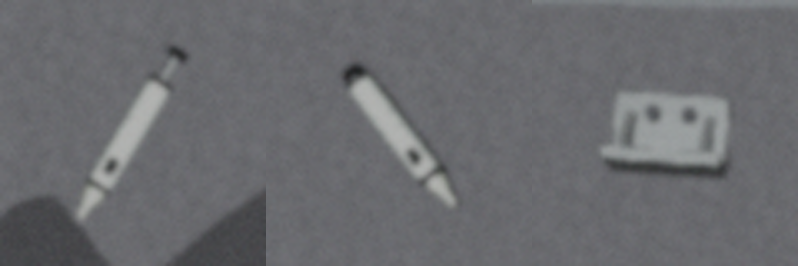

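The close crop confirms it. The pump at (302,225) has its rod showing and knob out at the upper right, while the (144,190) pump's knob is against its barrel. Next I refine the pump pose.

Run:
```python
from h import *
d=load('t0')
for n,(a,b,c,e) in dict(pump=((315.2,200.6),(285.8,250.6),(310.1,210.6),(291.2,240.6))).items():
    p=[world(d,*q,z)[:2] for q,z in((a,14),(b,11),(c,22),(e,22))]
    print(p); 
    for i,j in((0,1),(2,3)):
        v=p[i]-p[j]; print((p[i]+p[j])/2,np.linalg.norm(v),np.degrees(np.arctan2(v[1],v[0])))
g=d['frame'].min(2).astype(int); P=cloud(d)
v,u=np.where(g[195:255,275:325]>125); u=u+275;v=v+195
Q=np.array([world(d,x,y,22)[:2] for x,y in zip(u,v)],np.float32)
print(len(Q),cv2.minAreaRect(Q),cv2.fitLine(Q,cv2.DIST_HUBER,0,.01,.01).ravel())
```

```text
[array([ 495.81233997, -246.57021216]), array([ 349.23174407, -162.58299671]), array([ 465.99605073, -231.24750671]), array([ 378.65280539, -177.48497069])]
[ 422.52204202 -204.57660444] 168.9370399070897 -29.811688875017904
[ 422.32442806 -204.3662387 ] 102.56340860891027 -31.61361424282041
320 ((417.84136962890625, -200.5546112060547), (23.76331329345703, 155.69500732421875), 59.60616683959961) [   0.8623174   -0.5063682  414.89136   -198.88365  ]
```

```bash
python3 -m jog '[[[0.2,0.45,0],[0,0,-0.07],-1],[[0.4,0.9,0],[0,0,-0.14],-1],[[0.4,0.9,0],[0,0,-0.156],-1]]' >/dev/null
python3 -m jog '[[[0.2,0.45,0],[0,0,-0.07],-1],[[0.4,0.9,0],[0,0,-0.14],-1],[[0.4,0.9,0],[0,0,-0.156],-1]]' >/dev/null
python3 -m jog '[[[0.2,0.45,0],[0,0,-0.07],-1],[[0.4,0.9,0],[0,0,-0.14],-1],[[0.4,0.9,0],[0,0,-0.156],-1]]' >/dev/null
python3 -m jog '[[[0.2,0.45,-0.2],[0,0,0],-1],[[0.32,0.88,-0.6],[0,0,0],-1],[[0.32,0.88,-0.8],[0,0,0],-1],[[0.32,0.88,-0.8],[0,0,0],-1],[[0.32,0.88,-0.8],[0,0,0],-1],[[0.32,0.88,-0.8],[0,0,0],-1]]'
python3 - <<'E'
from h import *
d=grab('wrist','w1'); s=read_state(); print(s['position'],s['ee_rot'],s['joints'],s['clock'])
print(-np.array(d['R']).T@d['t'],d['fx'])
E
```

```text
clock: 1.6
position: [423.6, -206.3, 152.8]
ee_rot: [0.263, 0.965, -0.0, 0.001]
contact_force: [-0.7, 0.2, 0.3]
gripper_width: 85.5
grasp_force: 0.0
[ 423.50173857 -206.34272499  152.83638976] [2.63584762e-01 9.64634987e-01 4.12101971e-05 1.55333250e-03] [-1.07026042e-01  2.01198415e-01 -4.73966147e-01  5.29989065e-04
 -8.92551597e-01 -1.99757585e+00] 1.65
[ 365.50242927 -173.28195713  296.74815702] 321.577641197406
```

View pics/w1.png

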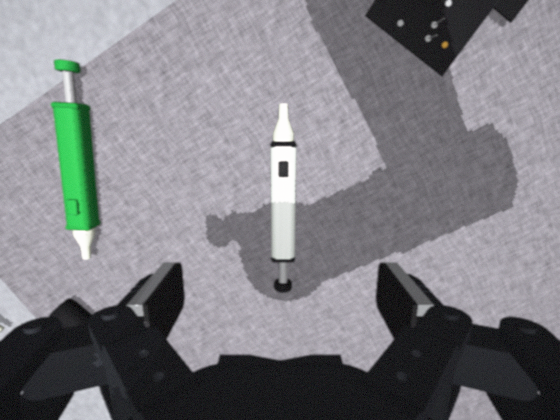

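The wrist view shows the pump upright in the frame: nozzle tip at (283,104), barrel ends at (283,144) and (283,262), knob at (283,287). The grey fingers sit at either side.

Run:
```python
from h import *
d=load('w1')
p=[world(d,*q)[:2] for q in((283.5,144),(283,261))]
b=[world(d,*q,22)[:2] for q in((283.5,143),(283,262))]
k=[world(d,*q,z)[:2] for q,z in((( 283.5,104),11),((282.5,290),15))]
for a in (p,b,k):
    v=a[1]-a[0]; print(a,(a[0]+a[1])/2,np.linalg.norm(v),np.degrees(np.arctan2(v[1],v[0])))
P=cloud(d)[140:265,265:302]; Q=P[(P[...,2]>17)&(P[...,2]<24)][:,:2].astype(np.float32)
print(cv2.minAreaRect(Q), cv2.fitLine(Q,cv2.DIST_HUBER,0,.01,.01).ravel(), np.median(P[...,2]))
s=read_state(); from scipy.spatial.transform import Rotation as R
y=R.from_quat(s['ee_rot']).as_matrix()[:,1]; print('closing',np.degrees(np.arctan2(y[1],y[0])))
```

```text
[array([ 379.9745907 , -178.19230604]), array([ 470.41592638, -231.76808453])] [ 425.19525854 -204.98019529] 105.11897659444585 -30.64171787533215
[array([ 379.43619902, -177.83507232]), array([ 471.98874436, -232.67052953])] [ 425.71247169 -205.25280093] 107.57741871550688 -30.64585896661838
[array([ 352.26783226, -161.7506542 ]), array([ 499.8423723 , -249.51088253])] [ 426.05510228 -205.63076836] 171.6977068641738 -30.73927513443017
((425.7478942871094, -205.87237548828125), (21.965381622314453, 113.15060424804688), 59.781768798828125) [   0.86498123   -0.50180423  424.11752    -205.20108   ] 22.400368968896608
closing 59.434286565341054
```

```bash
python3 -m jog '[[[0.02,0.01,-0.4],[0,0,0],-1],[[0.02,0.01,-0.8],[0,0,0],-1],[[0.02,0.01,-1],[0,0,0],-1],[[0.02,0.01,-1],[0,0,0],-1],[[0.02,0.01,-1],[0,0,0],-1]]' 
python3 -m jog '[[[0,0,-0.15],[0,0,0],-1],[[0,0,-0.3],[0,0,0],-1],[[0,0,-0.4],[0,0,0],-1],[[0,0,-0.48],[0,0,0],-1],[[0,0,-0.48],[0,0,0],-1],[[0,0,-0.48],[0,0,0],-1],[[0,0,-0.48],[0,0,0],-1]]'
```

```text
clock: 2.15
position: [425.6, -205.2, 52.4]
ee_rot: [0.263, 0.965, -0.0, 0.001]
contact_force: [0.3, -1.0, 1.1]
gripper_width: 85.7
grasp_force: 0.0
clock: 2.85
position: [425.2, -204.4, 3.9]
ee_rot: [0.263, 0.965, 0.0, 0.001]
contact_force: [0.2, 0.7, 1.4]
gripper_width: 85.3
grasp_force: 0.0
```

```bash
python3 -m jog '[[[0,0,0],[0,0,0],1],[[0,0,0],[0,0,0],1],[[0,0,0],[0,0,0],1],[[0,0,0],[0,0,0],1],[[0,0,0],[0,0,0],1],[[0,0,0],[0,0,0],1],[[0,0,0],[0,0,0],1],[[0,0,0],[0,0,0],1],[[0,0,0],[0,0,0],1],[[0,0,0],[0,0,0],1],[[0,0,0],[0,0,0],1],[[0,0,0],[0,0,0],1]]'
python3 -m jog '[[[0,0,0.05],[0,0,0],1],[[0,0,0.1],[0,0,0],1],[[0,0,0.2],[0,0,0],1],[[0,0,0.3],[0,0,0],1],[[0,0,0.4],[0,0,0],1],[[0,0,0.4],[0,0,0],1],[[0,0,0.4],[0,0,0],1]]'
```

```text
clock: 4.05
position: [424.9, -204.4, 3.6]
ee_rot: [0.263, 0.965, -0.0, 0.0]
contact_force: [-1.4, 1.2, 5.8]
gripper_width: 20.9
grasp_force: 59.4
clock: 4.75
position: [424.7, -204.3, 43.7]
ee_rot: [0.263, 0.965, 0.0, 0.0]
contact_force: [-0.8, -0.3, -1.1]
gripper_width: 20.6
grasp_force: 58.7
```

```bash
python3 -m jog '[[[0.1,0.3,0.05],[0,0,0.04],1],[[0.2,0.6,0.1],[0,0,0.08],1],[[0.3,0.9,0.1],[0,0,0.11],1],[[0.3,0.9,0.1],[0,0,0.11],1]]' >/dev/null
python3 -m jog '[[[0.1,0.3,0],[0,0,0.04],1],[[0.2,0.6,0],[0,0,0.08],1],[[0.3,0.9,0],[0,0,0.11],1],[[0.3,0.9,0],[0,0,0.114],1]]' >/dev/null
python3 -m jog '[[[0.1,0.3,0],[0,0,0],1],[[0.2,0.6,-0.05],[0,0,0],1],[[0.28,0.85,-0.1],[0,0,0],1],[[0.28,0.85,-0.1],[0,0,0],1],[[0.28,0.85,-0.1],[0,0,0],1],[[0.28,0.85,-0.1],[0,0,0],1]]'
python3 - <<'E'
from h import *
a=grab('wrist','w2');b=grab('top','t2'); s=read_state(); print(s['position'],s['ee_rot'],s['joints'])
c=grab('side','s2')
I=np.hstack([a['frame'],cv2.resize(b['frame'][80:240,110:323],(560,420)),cv2.resize(c['frame'][100:280,160:400],(560,420))])
cv2.imwrite('pics/m2.png',cv2.resize(I[:,:,::-1],(800,200)))
E
```

```text
clock: 6.15
position: [511.8, 59.4, 43.0]
ee_rot: [0.032, 0.999, -0.0, -0.001]
contact_force: [-1.1, 0.3, -0.4]
gripper_width: 20.7
grasp_force: 59.2
[512.0987791   59.48040029  43.31455933] [ 3.24429186e-02  9.99473532e-01 -1.18552752e-04 -3.19965367e-04] [ 4.30743845e-01  4.25166950e-01 -4.89357767e-01 -1.20849472e-04
 -6.56950056e-01 -2.06634168e+00]
```

View pics/w2.png

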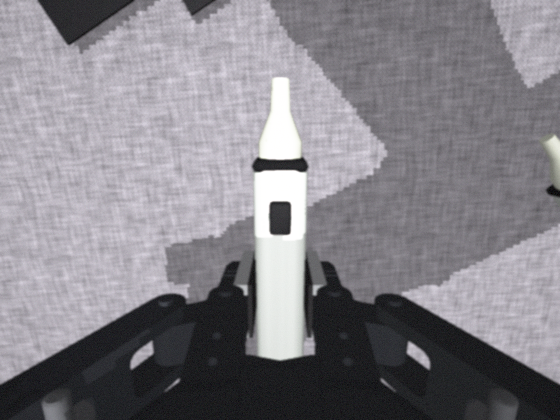

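View pics/t2.png

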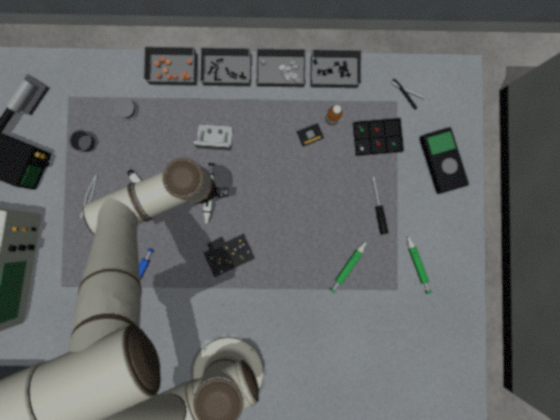

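The pump is held straight and centred between the fingers, with the nozzle at (280,80) in the wrist view. The top view shows a clear path to the plate. Lower, then advance.

```bash
python3 -m jog '[[[0.1,-0.006,-0.1],[0,0,0],1],[[0.2,-0.013,-0.2],[0,0,0],1],[[0.3,-0.019,-0.22],[0,0,0],1],[[0.36,-0.022,-0.22],[0,0,0],1],[[0.38,-0.024,-0.22],[0,0,0],1],[[0.38,-0.024,-0.22],[0,0,0],1],[[0.38,-0.024,-0.22],[0,0,0],1]]'
python3 -m jog '[[[0.03,-0.002,0],[0,0,0],1],[[0.06,-0.004,0],[0,0,0],1],[[0.09,-0.006,0],[0,0,0],1],[[0.12,-0.008,0],[0,0,0],1],[[0.12,-0.008,0],[0,0,0],1]]'
python3 -m jog '[[[0.03,-0.002,0],[0,0,0],1],[[0.06,-0.004,0],[0,0,0],1],[[0.06,-0.004,0],[0,0,0],1]]'
python3 -m jog '[[[0.03,-0.002,0],[0,0,0],1],[[0.05,-0.003,0],[0,0,0],1],[[0.05,-0.003,0],[0,0,0],1]]'
```

```text
clock: 7.0
position: [550.4, 58.2, 21.5]
ee_rot: [0.032, 0.999, 0.0, -0.0]
contact_force: [-0.6, 0.7, -0.9]
gripper_width: 20.6
grasp_force: 59.2
clock: 7.5
position: [560.7, 57.0, 20.7]
ee_rot: [0.032, 0.999, -0.001, -0.002]
contact_force: [-4.6, 0.6, 0.8]
gripper_width: 20.6
grasp_force: 59.4
clock: 7.8
position: [566.7, 56.7, 20.7]
ee_rot: [0.032, 0.999, -0.001, -0.002]
contact_force: [-5.7, 1.2, 0.7]
gripper_width: 21.0
grasp_force: 59.5
clock: 8.1
position: [571.5, 56.3, 20.7]
ee_rot: [0.032, 0.999, -0.001, -0.002]
contact_force: [-5.3, 0.5, 1.5]
gripper_width: 20.1
grasp_force: 59.5
```

```bash
for i in 1; do python3 -m jog '[[[0.02,-0.001,0],[0,0,0],1],[[0.03,-0.002,0],[0,0,0],1],[[0.03,-0.002,0],[0,0,0],1]]'; done
python3 -m jog '[[[0.01,-0.001,0],[0,0,0],1],[[0.02,-0.001,0],[0,0,0],1],[[0.02,-0.001,0],[0,0,0],1]]' | grep -E 'pos|contact'
python3 -m jog '[[[0.01,0,0],[0,0,0],1],[[0.01,0,0],[0,0,0],1]]' | grep -E 'pos|contact'
```

```text
clock: 8.4
position: [574.4, 56.2, 20.7]
ee_rot: [0.032, 0.999, -0.001, -0.003]
contact_force: [-5.5, 1.6, 1.0]
gripper_width: 20.6
grasp_force: 59.5
position: [576.3, 56.0, 20.7]
contact_force: [-5.4, 1.0, 1.1]
position: [577.2, 56.0, 20.7]
contact_force: [-4.7, 1.5, 1.4]
```

```bash
python3 -m jog '[[[0.01,0,0],[0,0,0],1],[[0.02,-0.001,0],[0,0,0],1],[[0.02,-0.001,0],[0,0,0],1]]' | grep -E 'pos|contact'
python3 -m jog '[[[0.01,0,0],[0,0,0],1],[[0.01,0,0],[0,0,0],1]]' | grep -E 'pos|contact'
```

```text
position: [579.2, 55.9, 20.7]
contact_force: [-5.9, 0.7, 1.1]
position: [579.3, 55.8, 20.5]
contact_force: [-7.2, 1.1, 1.3]
```

```bash
python3 -m jog '[[[0.01,0,0],[0,0,0],1],[[0.01,0,0],[0,0,0],1]]' | grep -E 'pos|contact'
python3 -m jog '[[[0.01,0,0],[0,0,0],1],[[0.01,0,0],[0,0,0],1]]' | grep -E 'pos|contact'
```

```text
position: [579.3, 55.7, 20.3]
contact_force: [-9.5, 2.0, 2.8]
position: [579.3, 55.5, 20.1]
contact_force: [-10.3, 2.8, 4.0]
```

The tool has stalled at x=579.3 while the force rises, so the plunger is on the hard stop. One more push, then back off and look.

```bash
python3 -m jog '[[[0.02,0,0],[0,0,0],1],[[0.02,0,0],[0,0,0],1],[[0.02,0,0],[0,0,0],1]]' | grep -E 'pos|contact'
python3 -m jog '[[[-0.1,0.006,0],[0,0,0],1],[[-0.3,0.019,0],[0,0,0],1],[[-0.5,0.03,0],[0,0,0],1],[[-0.6,0.04,0],[0,0,0],1],[[-0.6,0.04,0],[0,0,0],1],[[-0.6,0.04,0],[0,0,0],1]]'
python3 - <<'E'
from h import *
b=grab('top','t3');c=grab('side','s3')
I=np.hstack([cv2.resize(b['frame'][120:220,160:260],(400,400),interpolation=2),cv2.resize(c['frame'][120:240,160:280],(400,400),interpolation=2)])
cv2.imwrite('pics/m3.png',I[:,:,::-1])
E
```

```text
position: [579.3, 55.3, 19.7]
contact_force: [-15.1, 3.8, 5.1]
clock: 10.7
position: [528.0, 60.8, 21.8]
ee_rot: [0.031, 1.0, 0.0, 0.001]
contact_force: [-0.4, -0.4, -0.7]
gripper_width: 20.8
grasp_force: 59.3
```

View pics/m3.png

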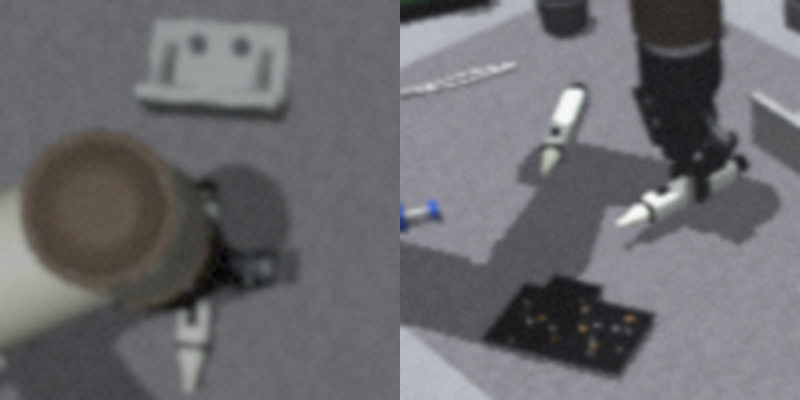

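The left half shows the plate clear of the pump. The right half shows the knob tight against the barrel at (740,160), so the plunger is home. The bench below is free, so lay it down.

```bash
python3 -m jog '[[[0,0,-0.05],[0,0,0],1],[[0,0,-0.1],[0,0,0],1],[[0,0,-0.14],[0,0,0],1],[[0,0,-0.16],[0,0,0],1],[[0,0,-0.175],[0,0,0],1],[[0,0,-0.18],[0,0,0],1],[[0,0,-0.18],[0,0,0],1],[[0,0,-0.18],[0,0,0],1]]'
```

```text
clock: 11.6
position: [526.5, 60.2, 3.6]
ee_rot: [0.032, 1.0, -0.0, -0.0]
contact_force: [-2.6, -0.3, 3.4]
gripper_width: 20.6
grasp_force: 59.8
```

Light contact with the bench at the grasp height; release and rise.

```bash
python3 -m jog '[[[0,0,0],[0,0,0],0.5],[[0,0,0],[0,0,0],0.2],[[0,0,0],[0,0,0],-0.2],[[0,0,0],[0,0,0],-0.5],[[0,0,0],[0,0,0],-1],[[0,0,0],[0,0,0],-1],[[0,0,0],[0,0,0],-1],[[0,0,0],[0,0,0],-1],[[0,0,0],[0,0,0],-1],[[0,0,0],[0,0,0],-1]]'
python3 -m jog '[[[0,0,0.1],[0,0,0],-1],[[0,0,0.3],[0,0,0],-1],[[0,0,0.6],[0,0,0],-1],[[0,0,0.9],[0,0,0],-1],[[0,0,1],[0,0,0],-1],[[0,0,1],[0,0,0],-1],[[0,0,1],[0,0,0],-1]]'
python3 -m jog '[[[0,0,0.2],[0,0,0],-1],[[0,0,0.5],[0,0,0],-1],[[0,0,0.5],[0,0,0],-1],[[0,0,0.5],[0,0,0],-1]]'
python3 - <<'E'
from h import *
a=grab('wrist','w4')
E
```

```text
clock: 12.6
position: [526.7, 60.4, 3.3]
ee_rot: [0.032, 0.999, 0.0, 0.0]
contact_force: [-0.3, -0.3, -0.4]
gripper_width: 85.2
grasp_force: 0.0
clock: 13.3
position: [525.9, 60.2, 102.7]
ee_rot: [0.032, 0.999, -0.0, -0.001]
contact_force: [0.1, -0.3, -1.0]
gripper_width: 85.5
grasp_force: 0.0
clock: 13.7
position: [526.0, 60.3, 152.2]
ee_rot: [0.032, 0.999, -0.0, -0.001]
contact_force: [-0.3, 0.0, -0.7]
gripper_width: 85.0
grasp_force: 0.0
```

View pics/w4.png

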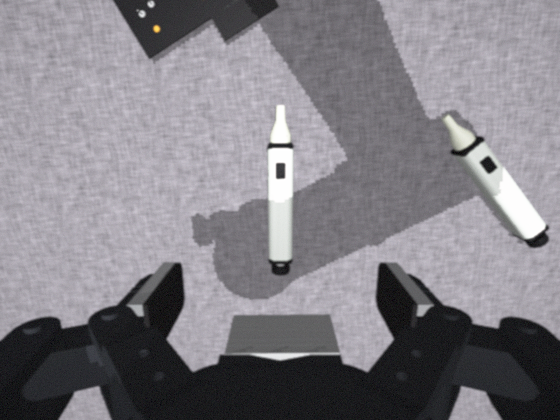

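The pump lies flat with its knob (281,268) against the barrel, the spare (495,185) is undisturbed, and the gripper is clear. Handing in.

```bash
python3 -c "from bench import job_done; print(job_done())"
```

```text
the job is handed in; nothing more can be done
None
```

The pump with its plunger out was pressed home against the angle plate, laid flat on the bench and released; the spare was left where it lay, and the job is handed in at about 14 s with no verdict returned.

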